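Lay the spent cartridge in its bay and start regeneration

TASK

The drying-cabinet cartridge with the orange dots is spent: without sliding it or lifting it, push it near the top, on its back face (the one away from its bay), so that it tips over and lands flat inside the orange-outlined bay in front of it. Once it lies there, press the green start button all the way down with a fingertip and let go. Grasp nothing, and leave the blue-dotted cartridge and everything else standing where they are.

Things in the scene. Friction and masses are not known exactly. Their poses are not given: they have to be found in the camera images.
- station: Fixed low white plate on the work surface, 250 (own x) x 320 (own y) x 10 mm thick, origin at the centre of its underside, z up. On it: two orange-outlined dark bays side by side (+y and -y halves), lengthwise along its x, and between them a grey block with the green start button. The cartridges stand at the -x ends of the bays; +x leads from a cartridge along its bay.
- bay_left (a point): Centre of the outlined bay on the plate's +y half, on the plate's top. Outline (outer edge) 170 mm along the plate's x, 108 mm along its y, flat paint. Axes as the plate's.
- bay_right (a point): Centre of the outlined bay on the plate's -y half; same size, same axes.
- spent: Spent cartridge: loose ivory box with ORANGE dots on broad faces and top, 40 (own x) x 84 (own y) x 130 mm (own z), 0.2 to 0.4 kg. Starts upright on the plate across the -x end of either bay, own +x along that bay within 4 degrees. Origin at the centre of its underside; own z is up while standing, along the bay when lying. Pushed near the top it tips without sliding and falls beyond 17 degrees.
- spent_mid (a point): Centre of the spent cartridge's volume, 65 mm up its own z from its origin. At the start the cartridge's front bottom edge lies about 17 mm inside the bay's outline: tipped straight forward over that edge, it lies inside with 15 to 20 mm to spare at each end and 12 mm at each side.
- fresh: The good cartridge: the same box with BLUE dots, standing likewise at the end of the other bay. Must stay standing where it is. Origin at the centre of its underside.
- start (a joint): Travel of the green start button, m: 0 released, 0.006 fully down. Sprung, straight down, about 1.5 N to start and 5 N fully down; comes back when released.
- start_top (a point): Centre of the top of the green button (moves with it): round cap 28 mm across, top 53 mm above the work surface, 6 mm proud of its 44 mm black collar, on a 50 mm square grey block 35 mm high. It is 50 mm from the plate's centre along the plate's x, midway between the bays. A lying cartridge is 50 mm high above the work surface, its side about 45 mm from the button's centre.
- vial: Loose small amber vial with black cap, 26 mm diameter, 60 mm tall, standing on the plate between the two cartridges. Leave alone. Origin under its centre.
- jar: Loose blue jar with white cap and pale label, 70 mm diameter, 100 mm tall, on the table to the robot's left. Leave alone. Origin under its centre.
- tin: Loose aluminium can, 60 mm diameter, 75 mm tall, on the table to the right. Leave alone. Origin under its centre.
- hygrometer: Loose small white box gauge, 22 x 75 x 60 mm, on the table at the far left. Leave alone. Origin under its centre.
- brush: Loose hand brush lying on the table at the far right. Leave alone.
- carton: Loose cardboard box 70 x 110 x 60 mm on the table at the right. Leave alone. Origin under its centre.
Mind the look-alikes: they are no part of the job. What is shaped like the spent but purple is not meant. What is shaped like the fresh but pink is not meant.

How it is judged:
By the outcome, as a careful person would: the job done as asked, in the order asked, and still so for the second after the job is handed in, with the robot touching nothing.
It also fails if it takes over 38 s, if anything falls off the work surface, if the arm or the gripper's body presses on something with over 40 N, if the wrist force passes 120 N, or if a joint passes its speed limit or range.

ROBOT

A 6-joint arm with a two-finger parallel gripper is mounted at the origin on the work surface. World frame = base frame: x ahead of the robot, y to its left, z up, the work surface at z = 0. Lengths are in m, angles in degrees, forces in N, time in s.
With the tool pointing down it reaches from about 0.4 to 0.825 m from the base axis. Payload 7 kg.
Tool frame: the origin (TCP) lies midway between the tips of the shut fingers; the grasp point (between the pads) lies 19 mm behind it (r.hold_point_z is the distance from the TCP to the grasp point, in m); y points along the fingers, z is the direction in which the jaws open and shut, and the axes are right-handed (so a half turn about y gives the same grasp; the last joint's range is limited). The gripper opens to 88 mm and grips with 3 to 60 N. Pads are 19 mm wide; open, the fingers measure 130 mm over their backs; the gripper's body (78 mm by 193 mm) begins 47 mm behind the grasp point.
Start: joints at [89.731, 20.546, 0.682, 0, -70.136, -16.507], TCP at [0.195, 0.646, 0.199] pointing down, gripper open.
Joint ranges: [-176.03, 176.03], [-82.01, 121.73], [-58.28, 71.71], [-173.87, 95.51], [-174.79, -0.11], [-173.66, 173.66]. Speed limits (degrees/s): [136.94, 136.94, 172.46, 180, 180, 180].

INTERFACE

Orientations are given as [roll, pitch, yaw] about the fixed x, y, z axes, in that order (R = Rz(yaw) Ry(pitch) Rx(roll)).
In Python, from plant import r, imaging gives the robot as it stands.
- The arm moves only by the tool drive_tool, never from a script. Its argument "deltas" is a list of rows, each a list of 6 numbers: the shift along the world's x, y, z in cm, then the turn, a rotation vector about the world's x, y, z in rad. In form: [[tx, ty, tz, rx, ry, rz], ...]. A call has exactly 8 rows; each row is the pose to reach, as a shift and turn from the pose commanded when the call began; what a row does not reach only later rows make up. A row lasts 1/12 s, in which the tool goes at most 41.7 mm and 7.16 degrees, less where a joint would pass 70% of its speed; a pose out of reach is approached as far as the arm can. A call with a gripper value outside its range is refused whole. "claw" is the opening, from 0 (shut) to 1 (fully open), set as the call begins (left out, the last holds). The fingers move at their own pace and stop on an object; "squeeze" is the grip in N (left out, the last holds). Time passes only in rows, so rows that repeat a pose let the fingers close, or fill a call up. It gives the time, the measured TCP pose, the force and the opening at its end, in the units of the state.
- r.get_state(): the state, without advancing time (a new reading comes with each control period).
- imaging.capture(name): name is "scene" or "top"; returns the picture (400x640x3 uint8, red, green, blue); there is no depth.
- imaging.get_calibration(name): a dict with "mtx" (3x3 intrinsics, pixels), "k1" (the pictures are not rectified: a ray, as slopes to the right and down, at radius r is drawn at 1 + k1 r^2 times it, then the intrinsics apply), "R" (3x3) and "t" (3): a world point X has camera coordinates R X + t. Camera axes: x right, y down, z forward; pixel columns grow to the right and rows downward; lengths in m; the calibration is good to about 2 mm. A picture is of the moment at which its call begins. get_calibration takes no time and is no camera call.
- r.close_job(): hands the job in, once; it reports no verdict.
Trained networks look in the newest picture that a camera, given by its name, has taken for a name from the list of things; names that differ only in an ending like _2 or _b are one class to them, and where a whole thing is asked for, a point or a joint stands for the part that bears it (a point fixed in the world has none). Each returns a list of dicts, best first, with "score" (0 to 1); they miss things now and then, are a little off and sometimes report something else, mostly with a low value. They report only what shows in the picture. A call takes as long as a camera call. They do not tell look-alikes from the thing itself.
- imaging.search_frame(camera, label): "bbox" ([left, top, right, bottom] in pixels, round what is visible of it).
- imaging.outline_of(camera, label): "region" (400x640 bool, what is visible of it) and "bbox" ([left, top, right, bottom] in pixels, round what is visible of it).
- imaging.landmark_of(camera, label): "position" ([column, row] in pixels: a listed point, or the origin of a listed thing).
The state is a dict: "time_s": time; "joints": joint angles; "qd": joint speeds; "joint_torque": joint torques, N m; "tcp_pos": TCP position; "eef_rot": TCP orientation; "contact_force": force on the tool from outside, world axes, zero at the start; "moment": the same for the moment, N m; "gripper_width": finger opening in m.
Only numpy, scipy, OpenCV 4.12 (cv2) and the standard library are available. Lean on these libraries where they do the work, as an engineer would, in place of code of your own. Each camera call takes 0.05 s, during which the arm holds its last target.

## Working session

There is one attempt and no reset: what is moved stays moved. The work goes in short steps, Python scripts to look and compute and a tool call to move; the robot and the scene stay as the last step left them, time stands still between calls to the robot, and variables do not carry over. Pictures are saved under pics/ and viewed, and the job is handed in when it is done.

Besides the shell and the picture viewer there is one more tool, called after "Emit:" by a JSON object that holds its "fn" and its "kwargs", one argument or row to a line. drive_tool: Moves the arm, as the interface text tells. Its arguments: {"type":"object","properties":{"deltas":{"type":"array"},"claw":{"type":"number"},"squeeze":{"type":"number"}},"required":["deltas"]}

```bash
mkdir -p pics; ls; python3 - <<'E'
from plant import r, imaging
import cv2
s=r.get_state(); print(s)
for n in ["scene","top"]:
    im=imaging.capture(n); cv2.imwrite(f"pics/{n}0.png",im[:,:,::-1])
    c=imaging.get_calibration(n); print(n,c)
    for l in ["spent","fresh","spent_mid","start_top","bay_left","bay_right","station","vial"]:
        print(l,[(np_['position'],round(np_['score'],2)) for np_ in imaging.landmark_of(n,l)][:4])
E
```

```text
pics
{'time_s': 0.0, 'joints': array([ 8.97315341e+01,  2.05926837e+01,  6.33562681e-01, -2.18105775e-02,
       -7.01350778e+01, -1.65080261e+01]), 'qd': array([ 0.06388982,  0.06129369, -0.02274938, -0.07049972, -0.03316948,
       -0.07637497]), 'joint_torque': array([ 1.24740716e-03, -5.82712591e+01,  2.93045032e+01,  6.99658424e+00,
        6.97313400e-03, -1.45112463e-04]), 'tcp_pos': array([0.19468271, 0.64575394, 0.19820171]), 'eef_rot': array([-8.99038576e+01,  7.11138511e-03,  1.63216086e+02]), 'contact_force': array([0.00418098, 0.59247492, 0.74269525]), 'moment': array([0.01283867, 0.00352365, 0.01353196]), 'gripper_width': 0.0875399049652214}
scene {'mtx': array([[384.48319835,   0.        , 316.70251012],
       [  0.        , 384.48319835, 204.00705804],
       [  0.        ,   0.        ,   1.        ]]), 'k1': -0.01013418624394672, 'R': array([[-0.38360608,  0.92344881, -0.00941676],
       [ 0.71985529,  0.29261356, -0.62943281],
       [-0.57849351, -0.24823296, -0.77699785]]), 't': array([ 0.24210639, -0.29169786,  1.47743629])}
spent [([391.4, 244.3], 0.93), ([37
[... 547 characters left out ...]
.078983686643801, 'R': array([[-0.01022036, -0.99979576,  0.01743517],
       [-0.98887632,  0.00751821, -0.14855001],
       [ 0.14838858, -0.01875946, -0.98875119]]), 't': array([-0.05622611,  0.50885197,  1.12625492])}
spent [([244.2, 206.5], 0.63), ([274.0, 255.0], 0.58)]
fresh [([324.2, 259.7], 0.98), ([296.3, 207.7], 0.92), ([237.7, 199.9], 0.45), ([299.6, 186.5], 0.34)]
spent_mid [([239.0, 197.9], 0.64), ([272.0, 254.0], 0.63), ([250.4, 178.6], 0.52), ([297.4, 210.8], 0.5)]
start_top [([279.0, 159.0], 0.57), ([276.4, 181.1], 0.52)]
bay_left [([248.4, 176.4], 0.88)]
bay_right [([300.1, 186.0], 0.78), ([276.1, 161.9], 0.26)]
station [([273.0, 179.3], 0.93)]
vial [([268.1, 206.3], 0.55)]
```

View pics/scene0.png

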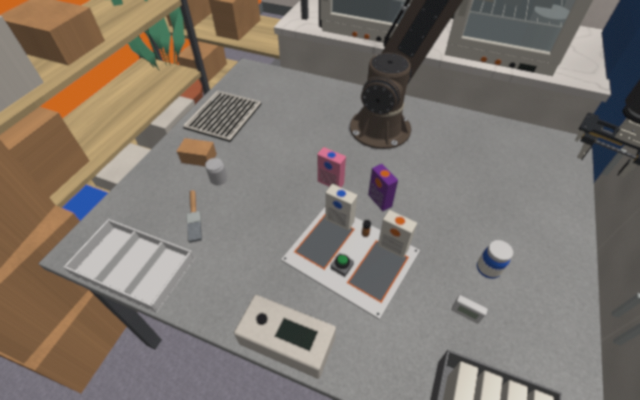

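View pics/top0.png

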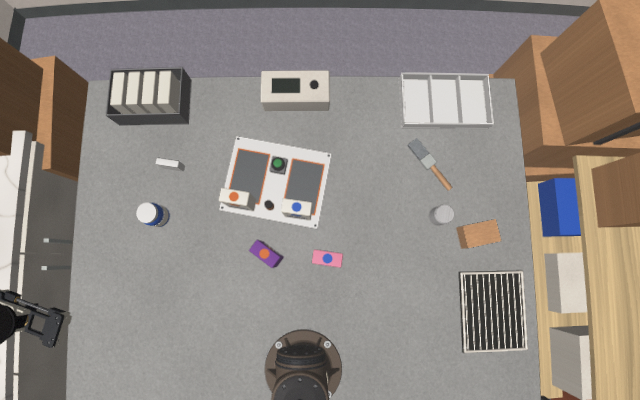

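```bash
python3 - <<'E'
import cv2
a=cv2.imread('pics/scene0.png')[140:320,270:470]
cv2.imwrite('pics/sc.png',cv2.resize(a,None,fx=3.3,fy=3.3,interpolation=cv2.INTER_CUBIC))
a=cv2.imread('pics/top0.png')[120:290,190:370]
cv2.imwrite('pics/tc.png',cv2.resize(a,None,fx=3.5,fy=3.5,interpolation=cv2.INTER_CUBIC))
E
```

```text
(no output)
```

View pics/sc.png

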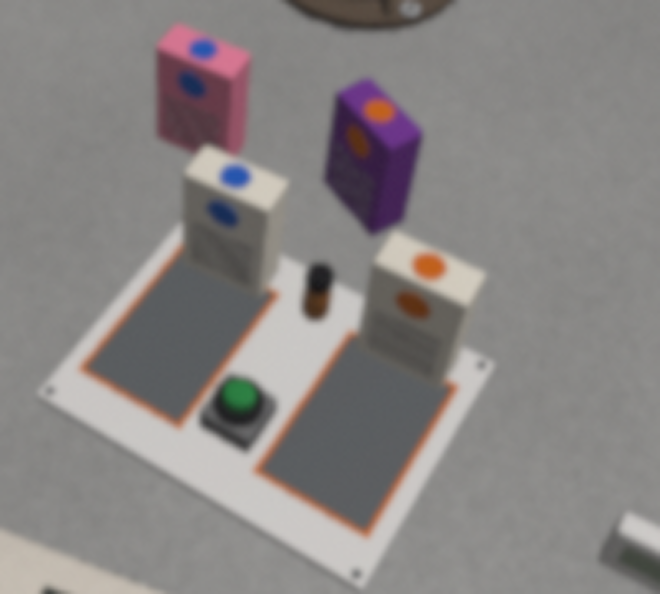

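View pics/tc.png

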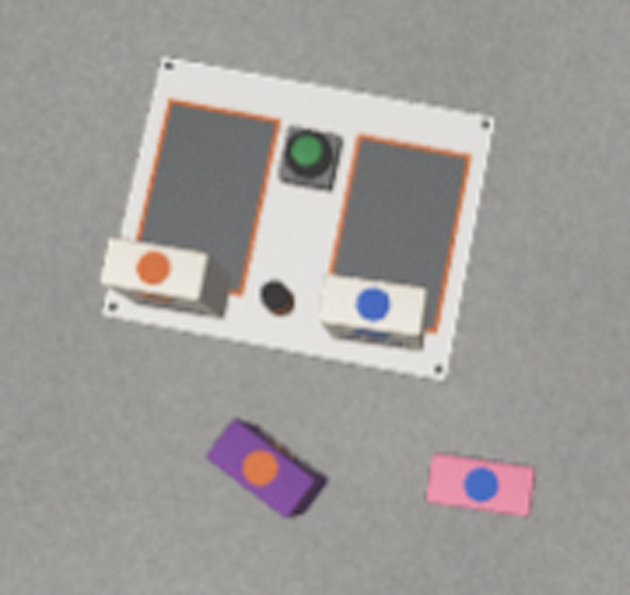

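Spent candidates are the ivory box with orange dots, on the plate at top (234,197) / scene (399,228), and the purple look-alike off the plate at top (265,253) / scene (382,186). The ivory one is meant: it stands at the end of the left bay (+y), and both enlarged crops confirm it. The fresh cartridge (ivory, blue dots) is at top (296,207); the pink one is a look-alike. The button is at top (277,163).

```bash
cat > h.py <<'E'
import numpy as np, cv2
from plant import r, imaging
def cal(n):
    c=imaging.get_calibration(n); return np.array(c['mtx']),c['k1'],np.array(c['R']),np.array(c['t'])
def back(n,uv,z):
    K,k1,R,t=cal(n); d=(np.array(uv,float)-K[:2,2])/K[0,0]
    s=d.copy()
    for _ in range(20): s=d/(1+k1*(s@s))
    ray=R.T@np.array([s[0],s[1],1]); C=-R.T@t
    return C+ray*(z-C[2])/ray[2]
def proj(n,X):
    K,k1,R,t=cal(n); X=np.atleast_2d(X); c=X@R.T+t; s=c[:,:2]/c[:,2:]
    s=s*(1+k1*(s**2).sum(1,keepdims=True)); return s*K[0,0]+K[:2,2]
def cents(img,kind):
    h=cv2.cvtColor(img,cv2.COLOR_RGB2HSV); H,S,V=[h[...,i].astype(int) for i in range(3)]
    m={'o':(H>4)&(H<16)&(S>150)&(V>150),'b':(H>100)&(H<120)&(S>150)&(V>110),'g':(H>45)&(H<80)&(S>120)}[kind]
    n,l,st,ce=cv2.connectedComponentsWithStats(m.astype(np.uint8))
    return [(ce[i].round(1),st[i,4]) for i in range(1,n) if st[i,4]>12]
E
python3 - <<'E'
from h import *
im={n:cv2.imread(f'pics/{n}0.png')[:,:,::-1].copy() for n in('scene','top')}
reg={'top':(215,130,345,285),'scene':(280,150,430,320)}
for n in im:
    a=reg[n]
    for k,z in (('o',.14),('b',.14),('g',.053)):
        for c,s in cents(im[n],k):
            if a[0]<c[0]<a[2] and a[1]<c[1]<a[3]: print(n,k,c,s,back(n,c,z).round(4))
off={'top':((190,120),3.5),'scene':((270,140),3.3)}
pts={'top':{'corner':[(163,57),(494,117),(445,380),(104,317)],'face':[(108,239),(210,253),(203,303),(103,285)]},
'scene':{'corner':[(38,392),(368,588),(496,362),(178,226)],'face':[(392,230),(487,274),(470,307),(376,264)]}}
for n in pts:
    for k,z in(('corner',.01),('face',.14)):
        P=[back(n,np.array(p)/off[n][1]+off[n][0],z) for p in pts[n][k]]
        P=np.array(P); print(n,k,P[:,:2].round(4).tolist(),P.mean(0).round(4))
        e=np.roll(P,-1,0)-P; print(np.linalg.norm(e,axis=1).round(3),np.degrees(np.arctan2(e[:,1],e[:,0])).round(1))
E
```

```text
scene o [384.7 173.1] 30 [0.3579 0.1055 0.14  ]
scene o [399.6 220.3] 40 [0.5104 0.191  0.14  ]
scene b [331.1 154.5] 14 [ 0.3436 -0.0699  0.14  ]
scene b [340.9 193. ] 24 [0.4793 0.0125 0.14  ]
scene g [342.2 259.7] 73 [0.6321 0.0765 0.053 ]
top o [233.3 196.2] 52 [0.5088 0.1895 0.14  ]
top o [264.  253.4] 57 [0.3471 0.1004 0.14  ]
top b [296.4 206.5] 50 [0.4779 0.0102 0.14  ]
top b [327.3 258.2] 53 [ 0.3323 -0.0754  0.14  ]
top corner [[0.7293, 0.2126], [0.6689, -0.0967], [0.4248, -0.049], [0.4843, 0.2601]] [0.5768 0.0817 0.01  ]
[0.315 0.249 0.315 0.25 ] [-101.1  168.9   79.1  -11. ]
top face [[0.5319, 0.2258], [0.5197, 0.1421], [0.4787, 0.1471], [0.494, 0.2287]] [0.5061 0.1859 0.14  ]
[0.085 0.041 0.083 0.038] [-98.3 173.1  79.4  -4.4]
scene corner [[0.6705, -0.0931], [0.7324, 0.2232], [0.4899, 0.2684], [0.4535, -0.0488]] [0.5866 0.0874 0.01  ]
[0.322 0.247 0.319 0.221] [ 78.9 169.4 -96.5 -11.5]
scene face [[0.4865, 0.1544], [0.5013, 0.2374], [0.538, 0.2325], [0.5252, 0.152]] [0.5127 0.1941 0.14  ]
[0.084 0.037 0.081 0.039] [ 79.9  -7.7 -99.1 176.5]
```

The two cameras agree on the ivory dot's position to about 2 mm: (0.5096, 0.190), with the box's x axis at about -9.5°. The plate measures 0.315 x 0.25 m, as given. I'm moving above and behind the back face with the fingers shut, which makes a flat pusher about 42 mm wide.

Emit:
{"fn": "drive_tool", "kwargs": {
  "deltas": [
    [1,-1.8,0,0,0,0.02],
    [2.5,-4.4,0.5,0,0,0.04],
    [4.5,-7.9,0.8,0,0,0.06],
    [6.5,-11.4,1,0,0,0.08],
    [8.5,-14.9,1,0,0,0.1],
    [10.5,-18.4,1,0,0,0.12],
    [12.5,-21.9,1,0,0,0.124],
    [14.5,-25.4,1,0,0,0.124]
  ],
  "claw": 0
}}

```text
time_s: 1.57
tcp_pos: [0.3404, 0.3905, 0.2095]
eef_rot: [-90.0, 0.0, 170.4]
contact_force: [1.1, -0.4, 1.0]
gripper_width: 0.0397
```

Emit:
{"fn": "drive_tool", "kwargs": {
  "deltas": [
    [2,-3.4,0,0,0,0],
    [4,-6.8,0,0,0,0],
    [6,-10.2,0,0,0,0],
    [8,-13.6,0,0,0,0],
    [9.6,-16.2,0,0,0,0],
    [10.8,-18.2,0,0,0,0],
    [11.5,-19.3,0,0,0,0],
    [11.5,-19.3,0,0,0,0]
  ]
}}

```text
time_s: 2.23
tcp_pos: [0.4557, 0.1972, 0.2093]
eef_rot: [-90.0, 0.0, 170.2]
contact_force: [-0.3, 0.5, 0.7]
gripper_width: 0.0003
```

```bash
python3 - <<'E'
from h import *
for n,b in(('scene',(270,120,470,300)),('top',(190,120,370,290))):
    im=imaging.capture(n)[:,:,::-1]; a=im[b[1]:b[3],b[0]:b[2]]
    cv2.imwrite(f'pics/{n}1.png',cv2.resize(a,None,fx=3.3,fy=3.3,interpolation=cv2.INTER_CUBIC))
s=r.get_state();print(s['tcp_pos'],s['eef_rot'],s['gripper_width'],s['joints'],s['contact_force'])
E
```

```text
[0.45498526 0.19892408 0.20923954] [-9.00145743e+01  4.77552791e-03  1.70242629e+02] 0.000234881089429631 [ 4.63330517e+01  3.12328775e+00 -2.03702225e+01 -4.54464007e-03
 -6.64917302e+01  3.39113902e+01] [-0.57158908  0.7306316  -0.14675412]
```

View pics/scene1.png

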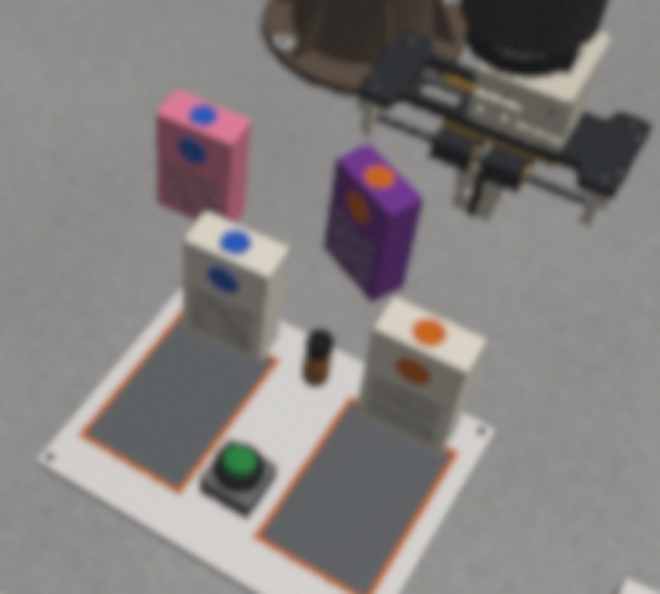

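View pics/top1.png

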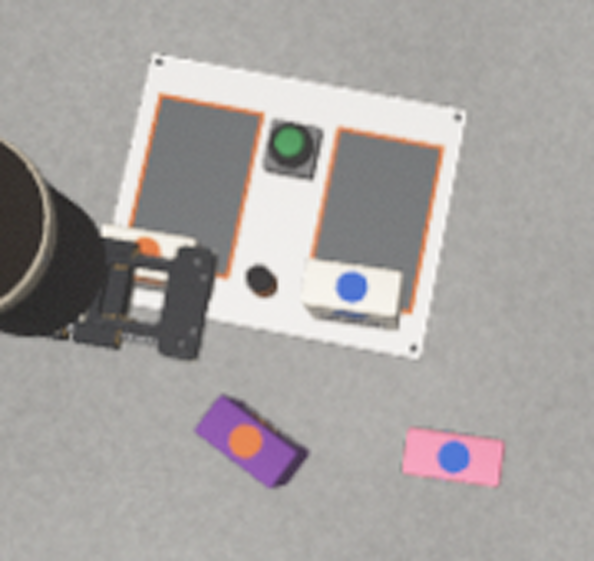

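Scene view: the shut fingertips are at crop (478,208), behind and in line with the ivory orange-dotted box. Nothing has been disturbed. Lowering behind the back face.

Emit:
{"fn": "drive_tool", "kwargs": {
  "deltas": [
    [0,0,-1,0,0,0],
    [0,0,-2.5,0,0,0],
    [0,0,-4,0,0,0],
    [0,0,-5.5,0,0,0],
    [0,0,-7,0,0,0],
    [0,0,-8.2,0,0,0],
    [0,0,-8.8,0,0,0],
    [0,0,-8.8,0,0,0]
  ]
}}

```text
time_s: 3.0
tcp_pos: [0.4536, 0.1992, 0.1194]
eef_rot: [-89.9, -0.1, 170.4]
contact_force: [-0.6, -0.4, 0.9]
gripper_width: 0.0007
```

```bash
python3 - <<'E'
from h import *
im=imaging.capture('scene')
print(r.get_state()['tcp_pos'],cents(im,'o'),cents(im,'g'))
p=r.get_state()['tcp_pos']; print(proj('scene',p))
cv2.imwrite('pics/scene2.png',cv2.resize(im[130:300,300:470,::-1],None,fx=3.5,fy=3.5,interpolation=cv2.INTER_CUBIC))
E
```

```text
[0.45423848 0.19951812 0.12051334] [(array([9.8, 4.7]), np.int32(239)), (array([74.3,  1.5]), np.int32(112)), (array([145.4,  39.9]), np.int32(94)), (array([170.8,  53.6]), np.int32(142)), (array([185.3,  44.7]), np.int32(59)), (array([90.8, 81.7]), np.int32(2190)), (array([193.3,  89.9]), np.int32(128)), (array([399.6, 220.3]), np.int32(40))] [(array([342.2, 259.6]), np.int32(71))]
[[406.70646117 210.39592515]]
```

View pics/scene2.png

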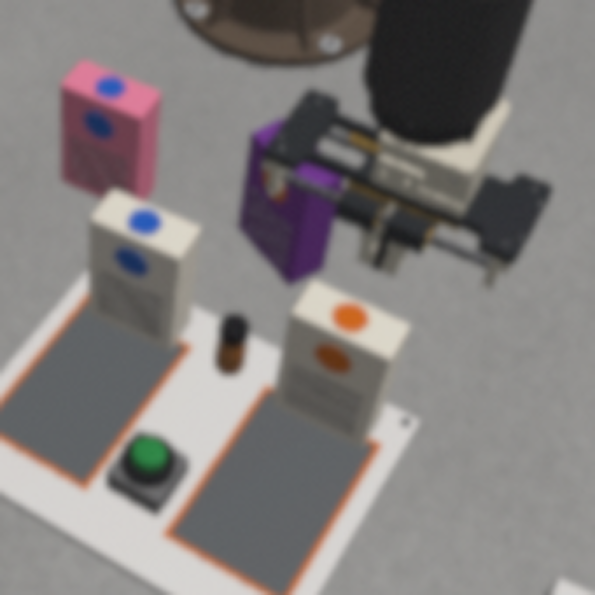

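Tips are behind the upper back face, at z of about 0.12, with no contact yet. Advancing along the box's x axis (0.986, -0.165).

Emit:
{"fn": "drive_tool", "kwargs": {
  "deltas": [
    [0.4,-0.07,0,0,0,0],
    [0.8,-0.13,0,0,0,0],
    [1.2,-0.2,0,0,0,0],
    [1.5,-0.25,0,0,0,0],
    [1.8,-0.3,0,0,0,0],
    [2.0,-0.33,0,0,0,0],
    [2.2,-0.37,0,0,0,0],
    [2.4,-0.4,0,0,0,0]
  ]
}}

```text
time_s: 3.72
tcp_pos: [0.4791, 0.1951, 0.1212]
eef_rot: [-90.0, 0.0, 170.3]
contact_force: [-0.1, 0.3, -0.4]
gripper_width: -0.0
```

Emit:
{"fn": "drive_tool", "kwargs": {
  "deltas": [
    [0.2,-0.03,0,0,0,0],
    [0.4,-0.07,0,0,0,0],
    [0.6,-0.1,0,0,0,0],
    [0.8,-0.13,0,0,0,0],
    [1.0,-0.17,0,0,0,0],
    [1.2,-0.2,0,0,0,0],
    [1.4,-0.23,0,0,0,0],
    [1.6,-0.27,0,0,0,0]
  ]
}}

```text
time_s: 4.38
tcp_pos: [0.495, 0.1925, 0.1212]
eef_rot: [-90.0, -0.0, 170.3]
contact_force: [0.2, -0.3, -0.4]
gripper_width: 0.0004
```

```bash
python3 - <<'E'
from h import *
im=imaging.capture('scene')
s=r.get_state(); print(s['tcp_pos'],s['contact_force'],[c for c in cents(im,'o') if c[0][0]>300])
cv2.imwrite('pics/scene3.png',cv2.resize(im[130:300,300:470,::-1],None,fx=3.5,fy=3.5,interpolation=cv2.INTER_CUBIC))
E
```

```text
[0.49532592 0.19251901 0.12114277] [ 1.05593475 -1.0874068   0.34984909] [(array([399.6, 220.1]), np.int32(42))]
```

View pics/scene3.png

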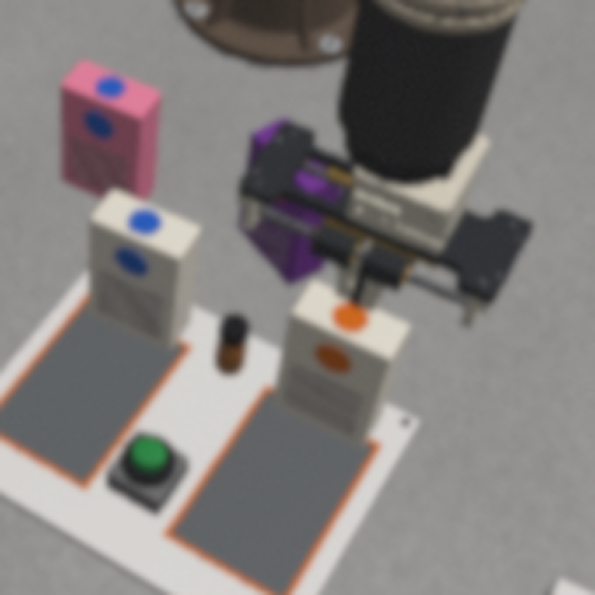

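```bash
python3 - <<'E'
from h import *
s=r.get_state(); p=s['tcp_pos']; print(s['contact_force'])
o=[]
for n,c in(('scene',(400,215)),('top',(234,197))):
    im=imaging.capture(n)[:,:,::-1].copy(); x,y=c
    a=cv2.resize(im[y-30:y+30,x-30:x+30],None,fx=6.6,fy=6.6,interpolation=cv2.INTER_CUBIC)
    for q,col in((p,(0,0,255)),(p+[0,0,.019],(0,255,0)),(p+[0,0,.06],(255,0,0))):
        u=(proj(n,q)[0]-[x-30,y-30]+.5)*6.6; cv2.circle(a,tuple(int(v) for v in u),3,col,-1)
    # box model
    yw=np.radians(-9.5);ex=np.array([np.cos(yw),np.sin(yw),0]);ey=np.array([-np.sin(yw),np.cos(yw),0]);b=np.array([.5096,.190,.14])
    q=np.array([b+sx*.02*ex+sy*.042*ey for sx,sy in((1,1),(1,-1),(-1,-1),(-1,1))])
    u=((proj(n,q)-[x-30,y-30]+.5)*6.6).astype(np.int32); cv2.polylines(a,[u],True,(255,0,255),1)
    o.append(a)
cv2.imwrite('pics/ov.png',np.hstack(o))
E
```

```text
[ 1.05593475 -1.0874068   0.34984909]
```

View pics/ov.png

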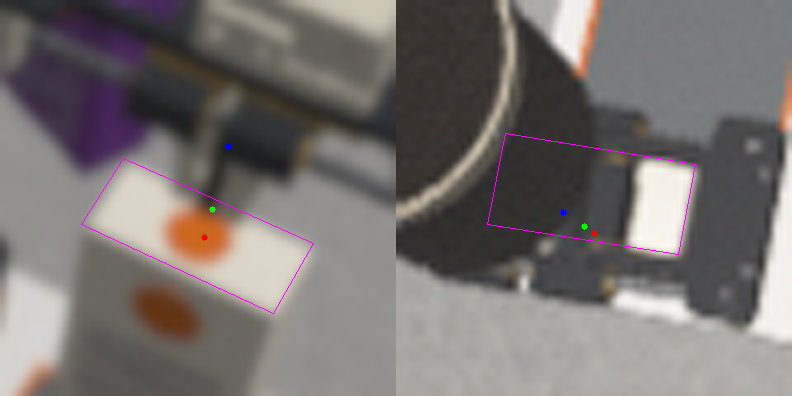

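The box outline model fits both pictures and the box has not moved yet. The fingers are at its back edge, and the tool looks about 10 mm further back in the camera than its reading says. Going on slowly and watching for contact.

Emit:
{"fn": "drive_tool", "kwargs": {
  "deltas": [
    [0.1,-0.02,0,0,0,0],
    [0.2,-0.03,0,0,0,0],
    [0.3,-0.05,0,0,0,0],
    [0.4,-0.07,0,0,0,0],
    [0.5,-0.08,0,0,0,0],
    [0.6,-0.1,0,0,0,0],
    [0.7,-0.12,0,0,0,0],
    [0.8,-0.13,0,0,0,0]
  ]
}}

```text
time_s: 5.2
tcp_pos: [0.503, 0.1912, 0.1212]
eef_rot: [-90.0, 0.0, 170.3]
contact_force: [-0.1, -0.1, -0.2]
gripper_width: 0.0005
```

```bash
python3 - <<'E'
from h import *
s=r.get_state(); p=s['tcp_pos']; print(p,s['contact_force'],s['moment'])
im=imaging.capture('scene'); print([c for c in cents(im,'o') if c[0][0]>300])
cv2.imwrite('pics/s4.png',cv2.resize(im[175:275,350:450,::-1],None,fx=6,fy=6,interpolation=cv2.INTER_CUBIC))
E
```

```text
[0.50297162 0.19123632 0.12117099] [-0.13938485 -0.13622766 -0.19961396] [-0.01882185 -0.00867575 -0.01002467]
[(array([399.2, 220.7]), np.int32(31))]
```

View pics/s4.png

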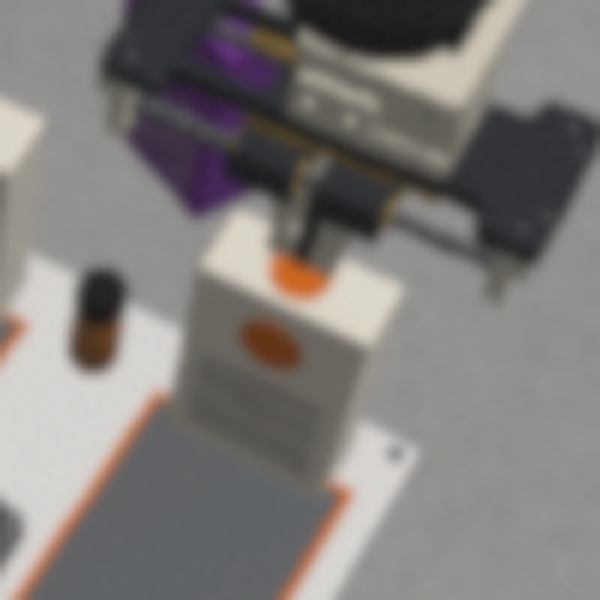

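The fingers now cover the upper part of the dot, so they are passing over the top of the box. The true tip height must be more than 0.14, although the reading says 0.121. Measuring that offset.

```bash
python3 - <<'E'
from h import *
print(getattr(r,'hold_point_z',None),[a for a in dir(r) if a[0]!='_'])
p=r.get_state()['tcp_pos']
for z in(.121,.13,.14,.15,.16,.17): 
    print(z,proj('scene',[p[0],p[1],z])[0].round(1), proj('scene',[.4542,.1995,z])[0].round(1))
for n in('scene','top'):
    im=imaging.capture(n)
    for l in('spent','spent_mid','fresh'): print(n,l,[(d['position'],round(d['score'],2)) for d in imaging.landmark_of(n,l)][:3])
E
```

```text
0.0188 ['Unreachable', 'close_job', 'get_state', 'hold_point_z']
0.121 [399.3 222.5] [406.7 210.3]
0.13 [399.8 220.5] [407.3 208.3]
0.14 [400.4 218.3] [407.9 206. ]
0.15 [401. 216.] [408.6 203.7]
0.16 [401.6 213.7] [409.2 201.4]
0.17 [402.2 211.4] [409.9 199. ]
scene spent [([394.9, 244.2], 0.97), ([378.0, 198.2], 0.84), ([350.0, 252.0], 0.4)]
scene spent_mid [([397.0, 234.5], 0.87)]
scene fresh [([331.3, 182.1], 0.86), ([198.8, 157.6], 0.74), ([339.6, 218.0], 0.71)]
top spent [([272.1, 251.3], 0.91), ([241.5, 203.8], 0.61)]
top spent_mid [([268.8, 253.0], 0.57), ([237.4, 200.3], 0.54)]
top fresh [([296.7, 211.3], 0.74), ([327.0, 256.9], 0.72)]
```

Emit:
{"fn": "drive_tool", "kwargs": {
  "deltas": [
    [-0.8,0.13,0,0,0,0],
    [-1.6,0.26,0,0,0,0],
    [-2.4,0.4,0,0,0,0],
    [-3.2,0.53,0,0,0,0],
    [-4.0,0.66,0,0,0,0],
    [-4.6,0.76,0,0,0,0],
    [-5.0,0.83,0,0,0,0],
    [-5.0,0.83,0,0,0,0]
  ]
}}

```text
time_s: 6.32
tcp_pos: [0.4521, 0.1998, 0.1214]
eef_rot: [-90.0, 0.0, 170.4]
contact_force: [0.3, -0.2, -0.9]
gripper_width: 0.0007
```

```bash
python3 - <<'E'
from h import *
s=r.get_state(); p=s['tcp_pos']; print(p,s['contact_force'],s['joints'])
im=imaging.capture('scene'); print([c for c in cents(im,'o') if c[0][0]>300])
a=cv2.resize(im[165:245,370:450,::-1],None,fx=7,fy=7,interpolation=cv2.INTER_CUBIC)
for z in(0,.02,.04,.06):
    u=(proj('scene',p+[0,0,z])[0]-[370,165]+.5)*7; cv2.circle(a,tuple(int(v) for v in u),2,(0,0,255),-1)
cv2.imwrite('pics/s5.png',a)
E
```

```text
[0.45205762 0.19977201 0.12142042] [ 0.27078058 -0.24060854 -0.92870857] [ 4.66718405e+01  7.39483087e+00 -2.79995937e+01 -6.23128165e-03
 -5.45807831e+01  3.37074176e+01]
[(array([399.6, 220.3]), np.int32(40))]
```

View pics/s5.png

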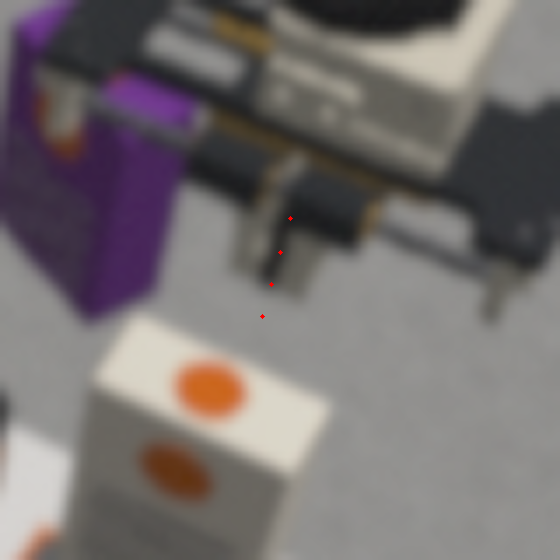

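The tool axis fits, but the visible tip is about 19-20 mm higher than the TCP reading, which explains the pass over the top without contact. The box hasn't moved (dot still at (399.6,220.3)). I'll lower by 2.2 cm to put the real tip at about 0.12.

Emit:
{"fn": "drive_tool", "kwargs": {
  "deltas": [
    [0,0,-0.4,0,0,0],
    [0,0,-0.8,0,0,0],
    [0,0,-1.2,0,0,0],
    [0,0,-1.6,0,0,0],
    [0,0,-2.0,0,0,0],
    [0,0,-2.2,0,0,0],
    [0,0,-2.2,0,0,0],
    [0,0,-2.2,0,0,0]
  ]
}}

```text
time_s: 7.03
tcp_pos: [0.4528, 0.1994, 0.099]
eef_rot: [-90.0, -0.0, 170.3]
contact_force: [0.3, 0.1, 0.2]
gripper_width: 0.0001
```

Emit:
{"fn": "drive_tool", "kwargs": {
  "deltas": [
    [0.4,-0.07,0,0,0,0],
    [0.8,-0.13,0,0,0,0],
    [1.2,-0.2,0,0,0,0],
    [1.5,-0.25,0,0,0,0],
    [1.8,-0.3,0,0,0,0],
    [2.0,-0.33,0,0,0,0],
    [2.2,-0.37,0,0,0,0],
    [2.4,-0.4,0,0,0,0]
  ]
}}

```text
time_s: 7.7
tcp_pos: [0.477, 0.1954, 0.0991]
eef_rot: [-90.0, -0.0, 170.3]
contact_force: [0.2, -0.1, 0.5]
gripper_width: 0.0002
```

Emit:
{"fn": "drive_tool", "kwargs": {
  "deltas": [
    [0.2,-0.03,0,0,0,0],
    [0.4,-0.07,0,0,0,0],
    [0.6,-0.1,0,0,0,0],
    [0.8,-0.13,0,0,0,0],
    [1.0,-0.17,0,0,0,0],
    [1.2,-0.2,0,0,0,0],
    [1.4,-0.23,0,0,0,0],
    [1.6,-0.27,0,0,0,0]
  ]
}}

```text
time_s: 8.37
tcp_pos: [0.4931, 0.1928, 0.0992]
eef_rot: [-90.0, 0.0, 170.3]
contact_force: [-0.4, -0.2, -0.1]
gripper_width: 0.0005
```

```bash
python3 - <<'E'
from h import *
s=r.get_state(); p=s['tcp_pos']; print(p,s['contact_force'],s['moment'])
im=imaging.capture('scene'); print([c for c in cents(im,'o') if c[0][0]>300])
cv2.imwrite('pics/s6.png',cv2.resize(im[175:275,350:450,::-1],None,fx=6,fy=6,interpolation=cv2.INTER_CUBIC))
E
```

```text
[0.49306063 0.19281011 0.09915862] [-0.44651023 -0.22643731 -0.12164166] [ 0.02045396  0.12066802 -0.00025013]
[(array([397.4, 223.8]), np.int32(45))]
```

View pics/s6.png

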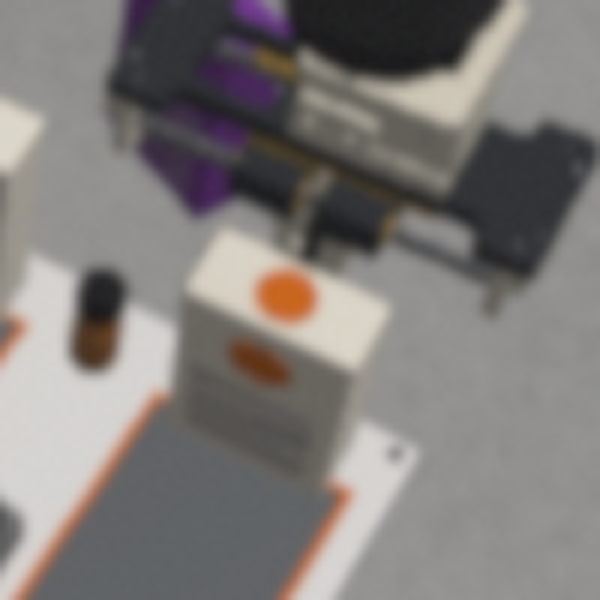

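It is tipping: the dot has moved to (397.4,223.8), and the bottom front edge is unmoved. Continuing past the balance point.

Emit:
{"fn": "drive_tool", "kwargs": {
  "deltas": [
    [0.3,-0.05,0,0,0,0],
    [0.6,-0.1,0,0,0,0],
    [0.9,-0.15,0,0,0,0],
    [1.2,-0.2,0,0,0,0],
    [1.5,-0.25,0,0,0,0],
    [1.8,-0.3,0,0,0,0],
    [2.1,-0.35,0,0,0,0],
    [2.4,-0.4,0,0,0,0]
  ]
}}

```text
time_s: 9.08
tcp_pos: [0.5172, 0.1888, 0.0991]
eef_rot: [-90.0, 0.0, 170.3]
contact_force: [0.1, -0.1, -0.1]
gripper_width: 0.0006
```

```bash
python3 - <<'E'
from h import *
s=r.get_state(); p=s['tcp_pos']; print(p,s['contact_force'],s['moment'])
im=imaging.capture('scene'); print([c for c in cents(im,'o') if c[0][0]>300])
cv2.imwrite('pics/s7.png',cv2.resize(im[175:295,330:450,::-1],None,fx=5,fy=5,interpolation=cv2.INTER_CUBIC))
E
```

```text
[0.51719323 0.18878814 0.09914211] [ 0.08210758 -0.11711233 -0.12425283] [-0.00442281 -0.03301684  0.01506183]
[(array([384.7, 173.1]), np.int32(30)), (array([392.6, 231.8]), np.int32(52))]
```

View pics/s7.png

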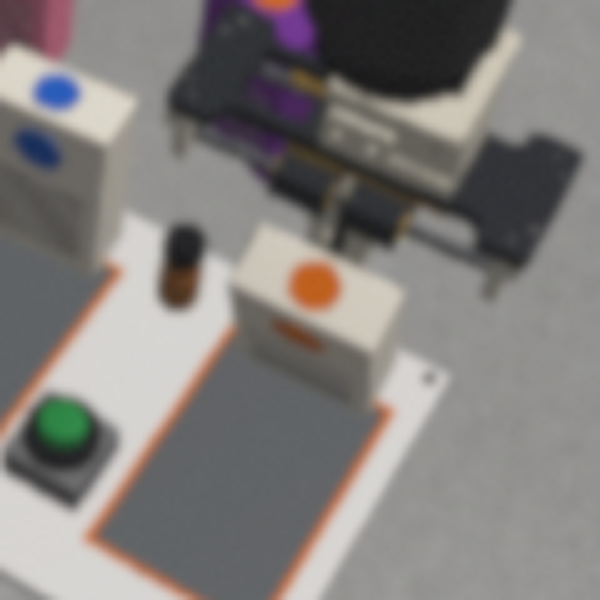

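Nearly at balance. One more push.

Emit:
{"fn": "drive_tool", "kwargs": {
  "deltas": [
    [0.3,-0.05,0,0,0,0],
    [0.6,-0.1,0,0,0,0],
    [0.9,-0.15,0,0,0,0],
    [1.2,-0.2,0,0,0,0],
    [1.4,-0.23,0,0,0,0],
    [1.4,-0.23,0,0,0,0],
    [1.4,-0.23,0,0,0,0],
    [1.4,-0.23,0,0,0,0]
  ]
}}

```text
time_s: 9.8
tcp_pos: [0.5307, 0.1865, 0.0991]
eef_rot: [-90.0, -0.0, 170.3]
contact_force: [-0.5, -0.2, 0.7]
gripper_width: 0.0004
```

```bash
python3 - <<'E'
from h import *
s=r.get_state(); p=s['tcp_pos']; print(p,s['contact_force'],s['moment'])
im=imaging.capture('scene'); print([c for c in cents(im,'o') if c[0][0]>300])
cv2.imwrite('pics/s8.png',cv2.resize(im[175:295,330:450,::-1],None,fx=5,fy=5,interpolation=cv2.INTER_CUBIC))
E
```

```text
[0.53073396 0.18649653 0.09910981] [-0.50666763 -0.21958997  0.73075824] [-0.01729257  0.0419085   0.00867715]
[(array([384.6, 173. ]), np.int32(29)), (array([375.1, 271. ]), np.int32(59))]
```

View pics/s8.png

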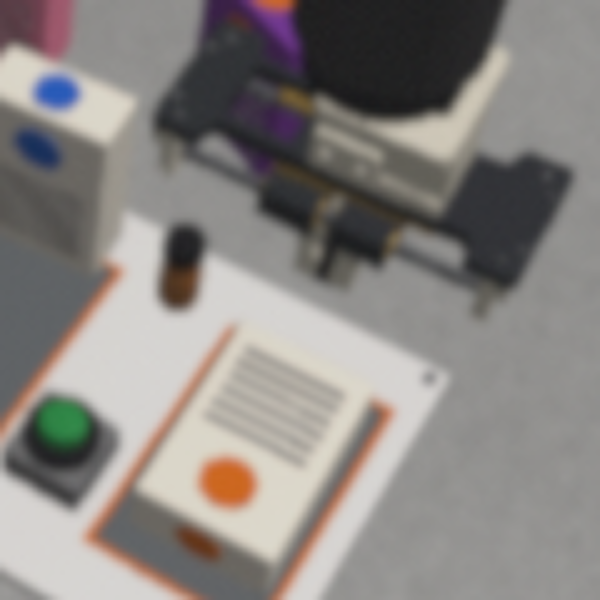

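The cartridge fell and lies in the bay. Lifting off, then checking its footprint and measuring the button.

Emit:
{"fn": "drive_tool", "kwargs": {
  "deltas": [
    [-0.5,0.1,0.6,0,0,0],
    [-0.5,0.1,2,0,0,0],
    [-0.5,0.1,4,0,0,0],
    [-0.5,0.1,6,0,0,0],
    [-0.5,0.1,8,0,0,0],
    [-0.5,0.1,9.5,0,0,0],
    [-0.5,0.1,10,0,0,0],
    [-0.5,0.1,10,0,0,0]
  ]
}}

```text
time_s: 10.52
tcp_pos: [0.5262, 0.1881, 0.2009]
eef_rot: [-90.1, 0.1, 170.3]
contact_force: [1.1, -0.0, 0.2]
gripper_width: 0.0005
```

```bash
python3 - <<'E'
from h import *
s=r.get_state(); print(s['tcp_pos'])
o=[]
yw=np.radians(-11);ex=np.array([np.cos(yw),np.sin(yw),0]);ey=np.array([-np.sin(yw),np.cos(yw),0])
for n,(x,y) in(('scene',(368,262)),('top',(262,175))):
    im=imaging.capture(n); cv2.imwrite(f'pics/{n}9.png',im[:,:,::-1])
    h=cv2.cvtColor(im,cv2.COLOR_RGB2HSV); H,S,V=[h[...,i].astype(int) for i in range(3)]
    m=((H>40)&(H<90)&(S>70)).astype(np.uint8); N,l,st,ce=cv2.connectedComponentsWithStats(m)
    for i in range(1,N):
        if abs(ce[i][0]-x)<50 and abs(ce[i][1]-y)<50 and st[i,4]>10: print(n,ce[i],st[i],back(n,ce[i],.053))
    print([(d['position'],d['score'],back(n,d['position'],.053).round(4)) for d in imaging.landmark_of(n,'start_top')][:2])
    f=5; a=cv2.resize(im[y-40:y+40,x-40:x+40,::-1],None,fx=f,fy=f,interpolation=cv2.INTER_CUBIC); o.append(a)
cv2.imwrite('pics/p9.png',np.hstack(o))
E
```

```text
[0.52621755 0.18811189 0.20093871]
scene [341.98958333 259.69791667] [337 255  12  11  96] [0.6323368  0.07595573 0.053     ]
[]
top [277.04918033 162.67213115] [273 159   9   9  61] [0.62799255 0.07452462 0.053     ]
[([276.4, 161.6], 0.44, array([0.6314, 0.0766, 0.053 ]))]
```

View pics/p9.png

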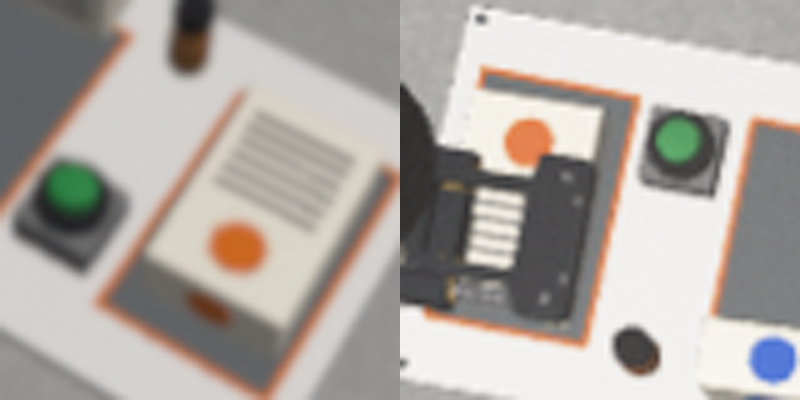

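The spent cartridge lies within the orange outline in both views. The button is at about (0.629, 0.075): top gives (0.628,0.0745), scene (0.632,0.076). Moving above it.

Emit:
{"fn": "drive_tool", "kwargs": {
  "deltas": [
    [1,-1.1,0,0,0,0],
    [3,-3.3,0,0,0,0],
    [5,-5.5,0,0,0,0],
    [7,-7.7,0,0,0,0],
    [8.8,-9.6,0,0,0,0],
    [9.8,-10.8,0,0,0,0],
    [10.3,-11.3,0,0,0,0],
    [10.3,-11.3,0,0,0,0]
  ]
}}

```text
time_s: 11.38
tcp_pos: [0.629, 0.0732, 0.1975]
eef_rot: [-89.9, -0.1, 170.2]
contact_force: [-0.6, 0.5, -0.1]
gripper_width: 0.0006
```

Emit:
{"fn": "drive_tool", "kwargs": {
  "deltas": [
    [0,0,-1,0,0,0],
    [0,0,-3,0,0,0],
    [0,0,-5,0,0,0],
    [0,0,-7,0,0,0],
    [0,0,-9,0,0,0],
    [0,0,-10.5,0,0,0],
    [0,0,-11.5,0,0,0],
    [0,0,-12,0,0,0]
  ]
}}

```text
time_s: 12.05
tcp_pos: [0.6272, 0.0751, 0.0772]
eef_rot: [-89.9, -0.1, 170.4]
contact_force: [0.4, 0.9, -1.3]
gripper_width: 0.0006
```

```bash
python3 - <<'E'
from h import *
s=r.get_state(); p=s['tcp_pos'];print(p,s['contact_force'])
o=[]
for n,(x,y) in(('scene',(350,250)),('top',(272,175))):
    im=imaging.capture(n)
    f=5; a=cv2.resize(im[y-40:y+40,x-40:x+40,::-1],None,fx=f,fy=f,interpolation=cv2.INTER_CUBIC)
    for z in(0,.02,.04):
        u=(proj(n,p+[0,0,z])[0]-[x-40,y-40]+.5)*f; cv2.circle(a,tuple(int(v) for v in u),2,(0,0,255),-1)
    o.append(a)
cv2.imwrite('pics/p10.png',np.hstack(o))
E
```

```text
[0.62724079 0.0751442  0.07719328] [ 0.43327735  0.91591788 -1.26960588]
```

View pics/p10.png

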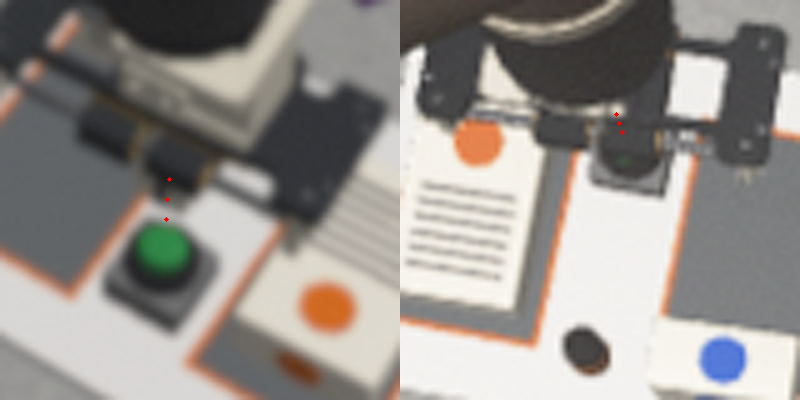

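```bash
python3 - <<'E'
from h import *
for d in(.08,.09,.1):
  for z in(.08,.1,.12,.14,.16):
    print(d,z,proj('scene',np.array([.627+.165*d,.075+.986*d,z]))[0].round(1))
E
```

```text
0.08 0.08 [369.3 266.5]
0.08 0.1 [370.1 262.6]
0.08 0.12 [370.9 258.6]
0.08 0.14 [371.7 254.5]
0.08 0.16 [372.5 250.2]
0.09 0.08 [372.8 268.3]
0.09 0.1 [373.6 264.4]
0.09 0.12 [374.4 260.4]
0.09 0.14 [375.3 256.3]
0.09 0.16 [376.2 252. ]
0.1 0.08 [376.2 270.1]
0.1 0.1 [377.1 266.2]
0.1 0.12 [378.  262.2]
0.1 0.14 [378.9 258.1]
0.1 0.16 [379.8 253.8]
```

```bash
python3 - <<'E'
from h import *
p=np.array([.6275,.075,0]);ex=np.array([.986,-.165,0]);ey=np.array([.165,.986,0])
for z in(.08,.09,.1,.11,.12,.13,.14,.15):
    a=back('scene',(368,259.6),z)-p; b=back('top',(301,169.5),z)-p
    print(z,'scene d,f',(a@ey).round(4),(a@ex).round(4),'top',(-(b@ey)).round(4),(b@ex).round(4))
for n in('scene','top'):
    im=imaging.capture(n); x,y=(355,240) if n=='scene' else(280,170)
    cv2.imwrite(f'pics/q_{n}.png',cv2.resize(im[y-40:y+40,x-50:x+50,::-1],None,fx=7,fy=7,interpolation=cv2.INTER_CUBIC))
E
```

```text
0.08 scene d,f 0.0673 -0.0173 top 0.0796 -0.0153
0.09 scene d,f 0.0692 -0.0115 top 0.0803 -0.0176
0.1 scene d,f 0.0711 -0.0057 top 0.0811 -0.0199
0.11 scene d,f 0.0731 0.0001 top 0.0818 -0.0222
0.12 scene d,f 0.075 0.0059 top 0.0825 -0.0245
0.13 scene d,f 0.0769 0.0117 top 0.0833 -0.0268
0.14 scene d,f 0.0789 0.0175 top 0.084 -0.0291
0.15 scene d,f 0.0808 0.0233 top 0.0847 -0.0314
```

View pics/q_scene.png

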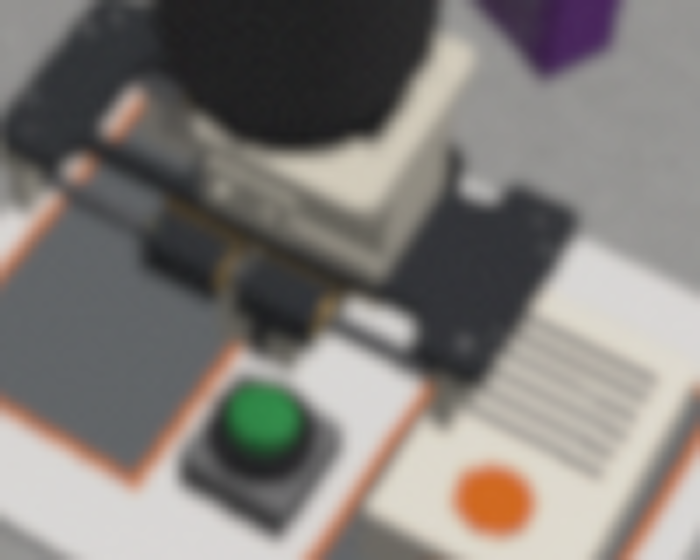

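View pics/q_top.png

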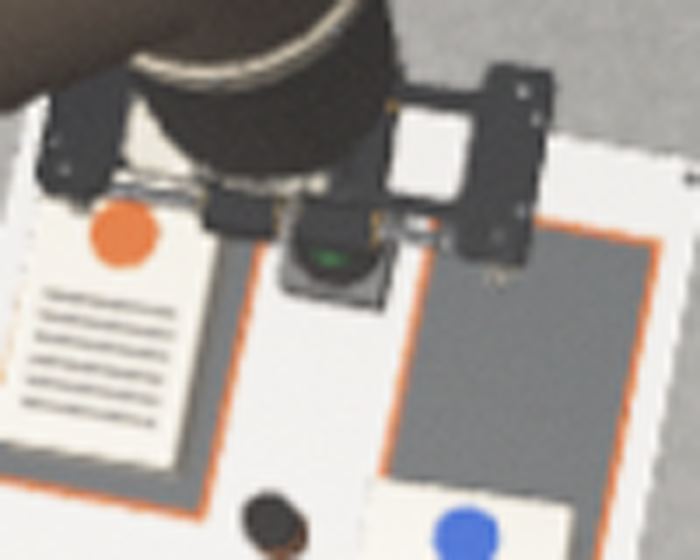

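The bracket posts triangulate to z of about 0.145, 66 mm above the TCP reading as the description gives, so they will clear the lying cartridge by about 40 mm. Descending towards the button.

Emit:
{"fn": "drive_tool", "kwargs": {
  "deltas": [
    [0.1,0,-0.6,0,0,0],
    [0.1,0,-1.2,0,0,0],
    [0.1,0,-1.8,0,0,0],
    [0.1,0,-2.4,0,0,0],
    [0.1,0,-2.9,0,0,0],
    [0.1,0,-3.3,0,0,0],
    [0.1,0,-3.6,0,0,0],
    [0.1,0,-3.8,0,0,0]
  ]
}}

```text
time_s: 12.92
tcp_pos: [0.6297, 0.0744, 0.0406]
eef_rot: [-90.0, -0.0, 170.3]
contact_force: [-0.2, -0.0, -0.2]
gripper_width: 0.0007
```

Emit:
{"fn": "drive_tool", "kwargs": {
  "deltas": [
    [0,0,-0.1,0,0,0],
    [0,0,-0.2,0,0,0],
    [0,0,-0.3,0,0,0],
    [0,0,-0.4,0,0,0],
    [0,0,-0.5,0,0,0],
    [0,0,-0.6,0,0,0],
    [0,0,-0.7,0,0,0],
    [0,0,-0.7,0,0,0]
  ]
}}

```text
time_s: 13.58
tcp_pos: [0.6297, 0.0745, 0.0339]
eef_rot: [-90.0, -0.0, 170.3]
contact_force: [-0.1, -0.1, 0.1]
gripper_width: 0.0006
```

```bash
python3 - <<'E'
from h import *
s=r.get_state(); p=s['tcp_pos'];print(p,s['contact_force'],s['moment'])
o=[]
for n,(x,y) in(('scene',(350,250)),('top',(272,175))):
    im=imaging.capture(n)
    f=5; a=cv2.resize(im[y-40:y+40,x-40:x+40,::-1],None,fx=f,fy=f,interpolation=cv2.INTER_CUBIC)
    o.append(a)
cv2.imwrite('pics/p11.png',np.hstack(o))
E
```

```text
[0.62968646 0.07450208 0.03394456] [-0.09969152 -0.10349277  0.0553346 ] [-0.06171676 -0.0153883   0.0190406 ]
```

View pics/p11.png

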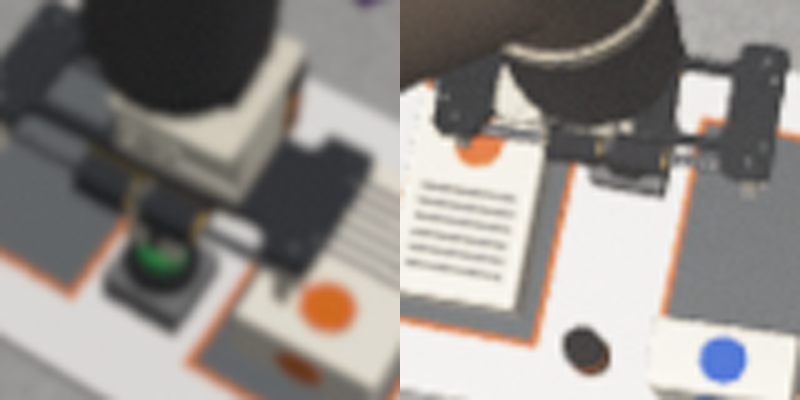

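Tips are just above the cap with no force yet. Descending slowly.

Emit:
{"fn": "drive_tool", "kwargs": {
  "deltas": [
    [0,0,-0.05,0,0,0],
    [0,0,-0.1,0,0,0],
    [0,0,-0.15,0,0,0],
    [0,0,-0.2,0,0,0],
    [0,0,-0.25,0,0,0],
    [0,0,-0.3,0,0,0],
    [0,0,-0.35,0,0,0],
    [0,0,-0.4,0,0,0]
  ]
}}

```text
time_s: 14.35
tcp_pos: [0.6298, 0.0745, 0.0301]
eef_rot: [-90.0, 0.0, 170.3]
contact_force: [0.3, -0.1, -0.5]
gripper_width: 0.0008
```

Emit:
{"fn": "drive_tool", "kwargs": {
  "deltas": [
    [0,0,-0.05,0,0,0],
    [0,0,-0.1,0,0,0],
    [0,0,-0.15,0,0,0],
    [0,0,-0.2,0,0,0],
    [0,0,-0.2,0,0,0],
    [0,0,-0.2,0,0,0],
    [0,0,-0.2,0,0,0],
    [0,0,-0.2,0,0,0]
  ]
}}

```text
time_s: 15.02
tcp_pos: [0.6299, 0.0746, 0.0282]
eef_rot: [-90.0, 0.0, 170.3]
contact_force: [-0.7, 0.4, 1.6]
gripper_width: 0.0004
```

Emit:
{"fn": "drive_tool", "kwargs": {
  "deltas": [
    [0,0,-0.05,0,0,0],
    [0,0,-0.1,0,0,0],
    [0,0,-0.15,0,0,0],
    [0,0,-0.2,0,0,0],
    [0,0,-0.25,0,0,0],
    [0,0,-0.3,0,0,0],
    [0,0,-0.3,0,0,0],
    [0,0,-0.3,0,0,0]
  ]
}}

```text
time_s: 15.68
tcp_pos: [0.6298, 0.0745, 0.0252]
eef_rot: [-90.0, -0.0, 170.3]
contact_force: [-1.4, 0.1, 3.5]
gripper_width: 0.0004
```

Emit:
{"fn": "drive_tool", "kwargs": {
  "deltas": [
    [0,0,-0.05,0,0,0],
    [0,0,-0.1,0,0,0],
    [0,0,-0.15,0,0,0],
    [0,0,-0.2,0,0,0],
    [0,0,-0.2,0,0,0],
    [0,0,-0.2,0,0,0],
    [0,0,-0.2,0,0,0],
    [0,0,-0.2,0,0,0]
  ]
}}

```text
time_s: 16.35
tcp_pos: [0.6299, 0.0746, 0.0239]
eef_rot: [-90.0, 0.0, 170.3]
contact_force: [-3.3, -0.6, 8.8]
gripper_width: 0.0008
```

The force (8.8 N) is past the 5 N full-down figure and the tip has started to lag the command. A touch more to be sure, then release.

Emit:
{"fn": "drive_tool", "kwargs": {
  "deltas": [
    [0,0,-0.05,0,0,0],
    [0,0,-0.1,0,0,0],
    [0,0,-0.15,0,0,0],
    [0,0,-0.15,0,0,0],
    [0,0,-0.15,0,0,0],
    [0,0,-0.15,0,0,0],
    [0,0,-0.15,0,0,0],
    [0,0,-0.15,0,0,0]
  ]
}}

```text
time_s: 17.02
tcp_pos: [0.63, 0.0745, 0.0236]
eef_rot: [-90.0, 0.1, 170.4]
contact_force: [-8.4, -0.2, 19.5]
gripper_width: 0.0006
```

```bash
python3 - <<'E'
from h import *
s=r.get_state(); print(s['tcp_pos'],s['contact_force'])
im=imaging.capture('scene'); x,y=350,250
cv2.imwrite('pics/p12.png',cv2.resize(im[y-35:y+45,x-45:x+45,::-1],None,fx=7,fy=7,interpolation=cv2.INTER_CUBIC))
E
```

```text
[0.63002216 0.07453446 0.02364183] [-8.44729327 -0.15182764 19.47973724]
```

View pics/p12.png

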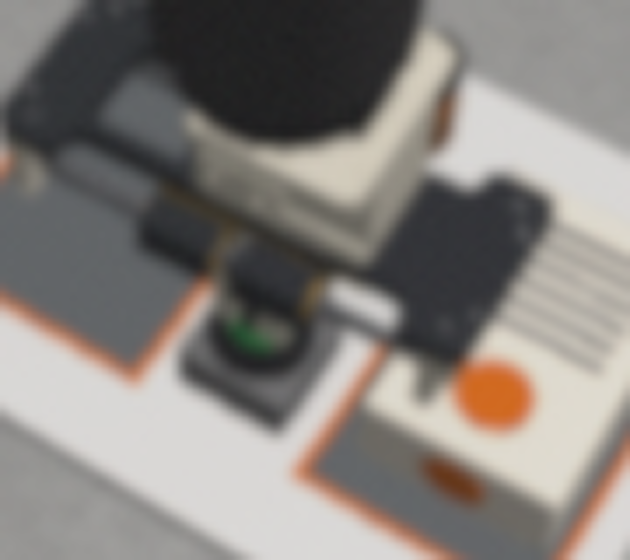

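Hard stop at 19.5 N with z = 0.0236. The estimated travel is a bit uncertain because of force noise, so I'll release in steps and average the force to verify it.

Emit:
{"fn": "drive_tool", "kwargs": {
  "deltas": [
    [0,0,0.1,0,0,0],
    [0,0,0.2,0,0,0],
    [0,0,0.35,0,0,0],
    [0,0,0.35,0,0,0],
    [0,0,0.35,0,0,0],
    [0,0,0.35,0,0,0],
    [0,0,0.35,0,0,0],
    [0,0,0.35,0,0,0]
  ]
}}

```text
time_s: 17.73
tcp_pos: [0.6299, 0.0745, 0.025]
eef_rot: [-90.0, -0.0, 170.3]
contact_force: [-0.6, -0.6, 3.9]
gripper_width: 0.0002
```

```bash
cat > m.py <<'E'
from h import *
F=[];Z=[]
for i in range(10):
    imaging.capture('scene'); s=r.get_state(); F.append(s['contact_force']); Z.append(s['tcp_pos'])
print(np.mean(F,0).round(2),np.std(F,0).round(2),np.mean(Z,0).round(5),s['time_s'])
E
python3 m.py
```

```text
[-0.78 -0.1   4.13] [0.31 0.35 0.54] [0.62985 0.07454 0.02512] 18.2333
```

Emit:
{"fn": "drive_tool", "kwargs": {
  "deltas": [
    [0,0,0.1,0,0,0],
    [0,0,0.2,0,0,0],
    [0,0,0.3,0,0,0],
    [0,0,0.3,0,0,0],
    [0,0,0.3,0,0,0],
    [0,0,0.3,0,0,0],
    [0,0,0.3,0,0,0],
    [0,0,0.3,0,0,0]
  ]
}}

```text
time_s: 18.9
tcp_pos: [0.6298, 0.0745, 0.0281]
eef_rot: [-90.0, -0.0, 170.3]
contact_force: [-0.6, -0.3, 1.7]
gripper_width: 0.0004
```

```bash
python3 m.py
```

```text
[-0.31 -0.15  2.19] [0.57 0.39 0.44] [0.62984 0.07455 0.02814] 19.4
```

F(z) gives 4.13 N at 25.1 mm and 2.19 N at 28.1 mm. Extrapolated, 5 N (full travel) falls at about 23.7 mm, and the stop was at 23.6 mm, so the button went fully down. Lifting away.

Emit:
{"fn": "drive_tool", "kwargs": {
  "deltas": [
    [0,0,0.5,0,0,0],
    [0,0,1.5,0,0,0],
    [0,0,3,0,0,0],
    [0,0,5,0,0,0],
    [0,0,8,0,0,0],
    [0,0,11,0,0,0],
    [0,0,14,0,0,0],
    [0,0,17,0,0,0]
  ]
}}

```text
time_s: 20.07
tcp_pos: [0.6295, 0.0744, 0.2005]
eef_rot: [-90.0, 0.0, 170.3]
contact_force: [0.7, 0.2, -0.7]
gripper_width: 0.0007
```

Emit:
{"fn": "drive_tool", "kwargs": {
  "deltas": [
    [-1,2,0,0,0,0],
    [-2.5,5,0,0,0,0],
    [-4,8,0,0,0,0],
    [-5.5,11.4,0,0,0,0],
    [-7,15,0,0,0,0],
    [-8.5,18,0,0,0,0],
    [-9.5,20,0,0,0,0],
    [-10,21,0,0,0,0]
  ]
}}

```text
time_s: 20.73
tcp_pos: [0.5284, 0.287, 0.199]
eef_rot: [-90.0, 0.0, 170.5]
contact_force: [-0.6, -0.3, -0.1]
gripper_width: 0.0004
```

Emit:
{"fn": "drive_tool", "kwargs": {
  "deltas": [
    [-1,2,0,0,0,0],
    [-2,4,0,0,0,0],
    [-4,7,0,0,0,0],
    [-6,10,0,0,0,0],
    [-7,12,0,0,0,0],
    [-8,13,0,0,0,0],
    [-8,13,0,0,0,0],
    [-8,13,0,0,0,0]
  ]
}}

```text
time_s: 21.4
tcp_pos: [0.4495, 0.4144, 0.1984]
eef_rot: [-90.0, -0.0, 170.4]
contact_force: [-0.4, 0.4, 0.1]
gripper_width: 0.0007
```

```bash
python3 - <<'E'
from h import *
s=r.get_state(); print(s['tcp_pos'],s['contact_force'],s['time_s'])
o=[]
for n,(x,y) in(('scene',(360,240)),('top',(275,195))):
    im=imaging.capture(n)
    cv2.imwrite(f'pics/f_{n}.png',im[:,:,::-1])
    print(n,cents(im,'o')[-3:],cents(im,'b'))
    o.append(cv2.resize(im[y-75:y+75,x-60:x+60,::-1],None,fx=3.3,fy=3.3,interpolation=cv2.INTER_CUBIC))
cv2.imwrite('pics/p13.png',np.hstack(o))
E
```

```text
[0.44952362 0.41444016 0.19840269] [-0.38124196  0.41725758  0.13955973] 21.4
scene [(array([193.3,  89.9]), np.int32(125)), (array([384.7, 173.1]), np.int32(30)), (array([375.2, 271. ]), np.int32(61))] [(array([331.1, 154.5]), np.int32(14)), (array([ 84.6, 201. ]), np.int32(672)), (array([341. , 192.9]), np.int32(22)), (array([501.6, 264.4]), np.int32(30))]
top [(array([247.2, 162.8]), np.int32(58)), (array([264. , 253.4]), np.int32(57))] [(array([559. , 207.5]), np.int32(2035)), (array([296.4, 206.5]), np.int32(50)), (array([327.3, 258.1]), np.int32(52))]
```

View pics/p13.png

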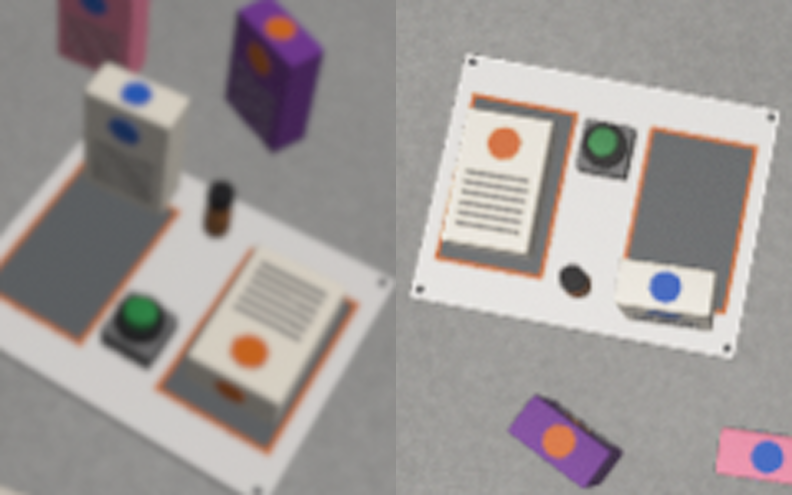

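View pics/f_top.png

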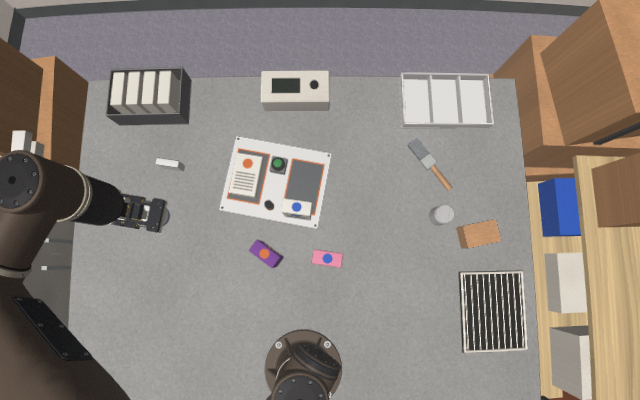

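```bash
python3 - <<'E'
from h import *
# plate from top corners, yaw -11
yw=np.radians(-11);ex=np.array([np.cos(yw),np.sin(yw)]);ey=np.array([-np.sin(yw),np.cos(yw)])
def c(q): return np.array(q)/3.3+[275-60,195-75]-np.array([396/3.3,0])
cart=np.array([back('top',c(q),.05)[:2] for q in((469,108),(553,121),(528,256),(441,241))])
bay=np.array([back('top',c(q),.01)[:2] for q in((472,94),(578,112),(543,277),(435,260))])
b0=bay.mean(0)
for nm,P in(('cart',cart),('bay',bay)): print(nm,((P-b0)@np.c_[ex,ey]*1000).round(0).tolist())
print(r.get_state()['contact_force'])
r.close_job()
E
```

```text
cart [[59.0, 43.0], [61.0, -39.0], [-70.0, -42.0], [-71.0, 41.0]]
bay [[83.0, 54.0], [84.0, -53.0], [-82.0, -53.0], [-85.0, 53.0]]
[0.20576093 0.13944068 0.2012499 ]
the job is handed in; nothing more can be done
```

The job is done and handed in. The orange-dotted cartridge lies flat inside its bay, and the green button was pressed fully down and released, in that order, at about 21.5 s of the 38 s allowed.

- **Tipping:** I pushed the ivory orange-dotted cartridge near the top of its back face with the shut fingertips until it fell forward. The last check put it inside the outline with about 12–22 mm to spare at each end and 10–14 mm at each side.
- **Button:** the press hit a hard stop at 19.5 N. The spring force measured while letting go puts full travel at the same height, to about 0.1 mm. The force reads about zero after release, and the cap looks fully up.
- **Other things:** the fresh cartridge and the purple and pink look-alikes show the same dot positions as at the start, within 0.1 px. The vial, brush, tin, carton and hygrometer look unmoved in the pictures. The jar was partly hidden under the gripper in the last top view, but the scene camera saw it standing.

One check disagreed. The real fingertips are about 19–24 mm higher than the TCP reading says, so my first approach passed over the top of the box, touching nothing. I backed off, lowered the arm and pushed again. The button press went by measured force rather than the reading.

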